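Lay the tin loaf on the slicing board

TASK

Get the loaf ready for slicing: with the fingertips, push over the loaf that stands on its end so that it lies along the slicing board, flat base down and domed crust up, then push it along the board until its end is flush against the upright end stop. Do not pinch, lift or carry the loaf, and leave the jar, the roll and the brush where they are.

Things in the scene. Friction and masses are not known exactly. Their poses are not given: they have to be found in the camera images.
- board: Fixed wooden slicing board lying on the counter, 420 mm long (its x), 170 mm wide (its y), 18 mm thick; origin at the centre of its underside (on the counter), z up. At its +x end an upright dark wooden end stop, 140 mm wide (y) and 20 mm thick, rises 60 mm above the board's top.
- stop_face (a point): Centre of the end stop's inner face (185 mm along the board's +x from its origin, 48 mm above the counter). The face is square to the board's x.
- loaf: Rigid tin loaf, 190 mm long (own z), 88 mm wide (y), 85 mm from flat base to crown of its half-round crust. Starts standing on end on the board, away from the stop, base roughly facing the stop. Origin: centre of the end it stands on; +x points out of the base, -x out of the crown, each 42.5 mm away. 0.3 to 0.65 kg; slides under 2 to 8 N. Once tipped it falls over and lies some centimetres short of the stop.
- loaf_mid (a point): Centre of the loaf, 95 mm along its z from its origin.
- loaf_top (a point): Centre of the loaf's other end, 190 mm along its z from its origin: the upper end while it stands, the end that must meet the stop once it lies.
- jar: Bystander: small amber jar with a lid, 60 mm across, 85 mm high, standing on the counter beside the board; origin at the centre of its underside.
- roll: Bystander: round bread roll, 66 mm across, 45 mm high, lying on the counter beside the board; origin at the centre of its underside.
- brush: Bystander: pastry brush about 200 mm long, lying on the counter between the board and the robot, roughly along the board; origin at the middle of its underside, x along it.

How it is judged:
On the way, in this order (a step that is already met when the one before it is completed fails the run):
1. the loaf lies on its flat base on the board, crust up (angle between loaf's own z axis and vertical between 1.47 and 1.67 rad and angle between loaf's own x axis and vertical above 2.97 rad and z of loaf_mid in the frame of board below 0.07 m and y of loaf_mid in the frame of board between -0.04 and 0.04 m), for 0.2 s.
2. the loaf lies along the board with its end flush against the end stop (all of step 1 and x of loaf_top in the frame of board above 0.178 m and angle between the z axis of loaf and the x axis of board, either way round below 0.1 rad), for 0.2 s.
At the end, for the whole second after the job is handed in: The loaf lies at rest on its flat base on the board, crust up (within about 6 to 10 degrees), its length within 0.1 rad of the board's, its middle within 40 mm of the board's centre line, and its end centre within 7 mm of the end stop; jar, roll and brush within 20 mm of where they began (all of step 2 and linear speed of loaf below 0.02 m/s and distance of each of jar, roll, brush from where it was at the start of the episode below 0.02 m); the robot touches nothing.
It fails at once if the loaf is lifted or carried (its middle over 140 mm, or its lower-end centre over 82 mm, above the counter) (height (world z) of loaf_mid above 0.14 m or height (world z) of loaf above 0.082 m).
It fails at once if the jar, roll or brush is moved by more than 20 mm (distance of any of jar, roll, brush from where it was at the start of the episode above 0.02 m).
It also fails if it takes over 54 s, if anything falls off the work surface, if the arm or the gripper's body presses on something with over 40 N, if the wrist force passes 120 N, or if a joint passes its speed limit or range.

ROBOT

A 7-joint arm with a two-finger parallel gripper is mounted at the origin on the work surface. World frame = base frame: x ahead of the robot, y to its left, z up, the work surface at z = 0. Lengths are in m, angles in rad, forces in N, time in s.
With the tool pointing down it reaches from about 0.425 to 0.925 m from the base axis. Payload 6.8 kg.
Tool frame: the origin (TCP) lies between the finger pads; the fingertips stand r.tip_extent ahead of it and the grasp point (between the pads) lies 5 mm behind it (r.tip_extent is the distance from the TCP to the fingertips, in m); y points along the fingers, x is the direction in which the jaws open and shut, and the axes are right-handed (so a half turn about y gives the same grasp; the last joint's range is limited). The gripper opens to 85 mm and grips with 20 to 120 N. Pads are 22 mm wide; open, the fingers measure 114 mm over their backs; the gripper's body (76 mm by 85 mm) begins 54 mm behind the grasp point. The pads swing forward as they close: fully open they stand 13 mm farther back than shut.
Start: joints at [-1.389, 0.477, 0.022, 1.555, -0.011, 1.109, -0.083], TCP at [0.193, 0.647, 0.245] pointing down, gripper open.
Joint ranges: [-2.96, 2.96], [-0.34, 2.1], [-1.41, 1.46], [0.24, 2.44], [-1.37, 4.51], [0.17, 1.92], [-2.96, 2.96]. Speed limits (rad/s): [2.39, 2.39, 3.14, 3.14, 3.14, 3.14, 3.14].

INTERFACE

Orientations are given as a rotation vector (axis times angle).
In Python, from bench import r gives the robot as it stands.
- The arm moves only by the tool send_rows, never from a script. Its argument "plan" is a list of rows, each a list of 5 numbers: the shift along the tool's x, y, z in cm, then the turn about the tool's y in degrees, then the opening, from 0 (shut) to 1 (fully open). In form: [[dx, dy, dz, spin, grip], ...]. A call has 1 to 12 rows; each row shifts and turns the commanded pose from where the row before left it, along the tool's axes as they then stand; what a row does not reach is not made up. A row lasts 1/8 s, in which the tool goes at most 62.5 mm and 10.7 degrees, less where a joint would pass 70% of its speed; a pose out of reach is approached as far as the arm can. A call is refused whole if a number of a shift passes 6.25 or a number of a turn 10.7, either way. A call with a gripper value outside its range is refused whole. The fingers move at their own pace and stop on an object; "force" is the grip in N (left out, the last holds). Time passes only in rows, so rows that do not move let the fingers close. It gives the time, the measured TCP pose, the force and the opening at its end, in the units of the state.
- r.get_obs(): the state, without advancing time (a new reading comes with each control period).
- r.grab_frame(name): name is "side" or "top"; returns a dict with "image" (400x640x3 uint8, red, green, blue), "camera_matrix" (3x3 intrinsics, pixels), "cam_to_world" (4x4, takes a point from camera to world coordinates). Camera axes: x right, y down, z forward; pixel columns grow to the right and rows downward; lengths in m; the calibration is good to about 2 mm. A picture is of the moment at which its call begins. There is no depth.
- r.hand_in(): hands the job in, once; it reports no verdict.
Trained networks look in the newest picture that a camera, given by its name, has taken for a name from the list of things; names that differ only in an ending like _2 or _b are one class to them, and where a whole thing is asked for, a point or a joint stands for the part that bears it (a point fixed in the world has none). Each returns a list of dicts, best first, with "p" (0 to 1); they miss things now and then, are a little off and sometimes report something else, mostly with a low value. They report only what shows in the picture. A call takes as long as a camera call.
- r.recognise(camera, target): "rect" ([left, top, right, bottom] in pixels, round what is visible of it).
The state is a dict: "clock": time; "joints": joint angles; "qvel": joint speeds; "tau": joint torques, N m; "tcp_pos": TCP position; "orientation": TCP orientation; "contact_force": force on the tool from outside, world axes, zero at the start; "moment": the same for the moment, N m; "grip_width": finger opening in m.
Only numpy, scipy, OpenCV 4.12 (cv2) and the standard library are available. Lean on these libraries where they do the work, as an engineer would, in place of code of your own. Each camera call takes 0.05 s, during which the arm holds its last target.

## Working session

There is one attempt and no reset: what is moved stays moved. The work goes in short steps, Python scripts to look and compute and a tool call to move; the robot and the scene stay as the last step left them, time stands still between calls to the robot, and variables do not carry over. Pictures are saved under pics/ and viewed, and the job is handed in when it is done.

Besides the shell and the picture viewer there is one more tool, called after "Call:" as name(argument=value, ...) on one line, values as JSON. send_rows: Moves the arm, as the interface text tells. Its arguments: {"type":"object","properties":{"plan":{"type":"array","items":{"type":"array","items":{"type":"number"}}},"force":{"type":"number"}},"required":["plan"]}

```bash
ls; mkdir -p pics; cat > h.py <<'E'
from bench import r
import numpy as np, cv2
from scipy.spatial.transform import Rotation as R
def ray(f,u,v):
    K=np.array(f["camera_matrix"]);T=np.array(f["cam_to_world"])
    d=T[:3,:3]@np.linalg.solve(K,[u,v,1]);return T[:3,3],d
def onz(f,u,v,z):
    o,d=ray(f,u,v);return o+d*(z-o[2])/d[2]
def proj(f,p):
    K=np.array(f["camera_matrix"]);T=np.linalg.inv(np.array(f["cam_to_world"]))
    c=K@(T[:3,:3]@np.array(p)+T[:3,3]);return c[:2]/c[2]
E
python3 - <<'E'
from h import *
o=r.get_obs();print(o,r.tip_extent);print(R.from_rotvec(o["orientation"]).as_matrix().round(3))
for c in("side","top"):
    f=r.grab_frame(c);cv2.imwrite(f"pics/{c}0.png",f["image"][:,:,::-1])
    print(c,np.array(f["cam_to_world"]).round(3))
    for n in("board","loaf","jar","roll","brush"):print(n,[(x["rect"],round(x["p"],2)) for x in r.recognise(c,n)[:2]])
E
```

```text
pics
{'clock': 0.0, 'joints': array([-1.38910292,  0.47780555,  0.02235308,  1.55643565, -0.01147599,
        1.10926659, -0.08308705]), 'qvel': array([-0.00086674, -0.00090218,  0.00129869, -0.00088645,  0.00060848,
       -0.00093069, -0.00022743]), 'tau': array([-2.50274597e-04, -5.96466029e+01,  1.60785299e+00, -2.81186289e+01,
        1.25294714e-02,  9.53489682e-03, -5.30194214e-06]), 'tcp_pos': array([0.19275282, 0.64632179, 0.24432896]), 'orientation': array([-1.33367733, -0.99221136,  0.99442391]), 'contact_force': array([-0.50923647,  0.34485448,  0.69234656]), 'moment': array([-0.00746686, -0.07028466,  0.01992085]), 'grip_width': 0.0852712303621419} 0.014
[[ 0.286 -0.    -0.958]
 [ 0.958 -0.002  0.286]
 [-0.002 -1.    -0.   ]]
side [[ 0.68  -0.564  0.468  0.109]
 [-0.733 -0.511  0.449 -0.415]
 [-0.015 -0.649 -0.761  0.918]
 [ 0.     0.     0.     1.   ]]
board [([225.8, 149.5, 421.5, 307.7], 0.63)]
loaf [([346.5, 170.6, 401.7, 266.6], 0.96)]
jar [([342.1, 174.5, 361.4, 192.7], 0.65), ([316.2, 131.8, 341.1, 169.7], 0.61)]
roll [([342.9, 172.8, 363.7, 192.2], 0.66), ([343.3, 171.8, 400.4, 264.7], 0.46)]
brush [([229.5, 233.4, 303.7, 294.9], 0.81)]
top [[-0.023 -0.993  0.118  0.516]
 [-0.998  0.03   0.052  0.039]
 [-0.055 -0.116 -0.992  0.8  ]
 [ 0.     0.     0.     1.   ]]
board [([208.3, 158.9, 459.6, 282.4], 0.6)]
loaf [([379.8, 156.1, 447.7, 227.8], 0.96)]
jar [([241.7, 112.1, 283.7, 156.4], 0.7)]
roll [([304.2, 127.4, 337.3, 159.2], 0.85)]
brush [([271.5, 294.4, 384.3, 318.7], 0.78)]
```

View pics/side0.png

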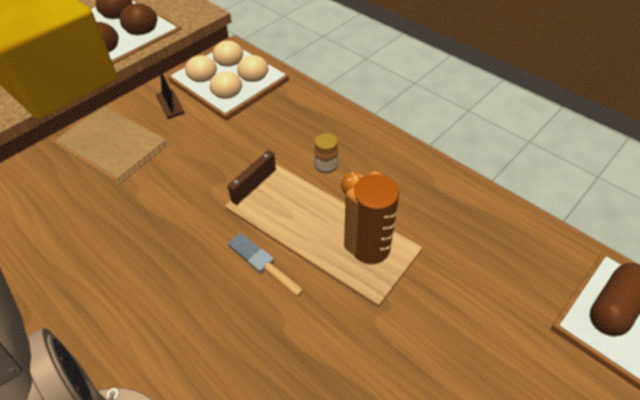

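View pics/top0.png

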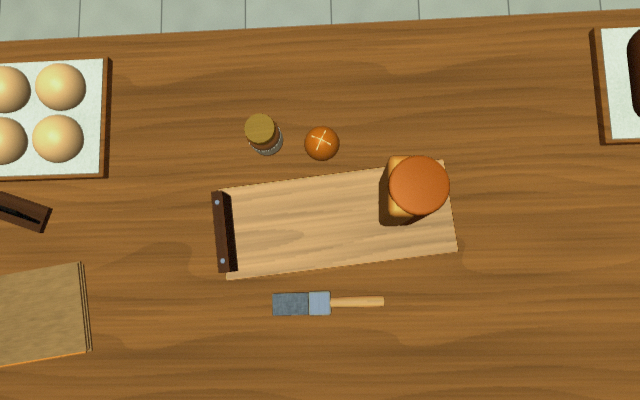

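The side view shows the stop at about (252,177) and the loaf standing at (372,215). In the top view the stop runs from (217,192) to (226,270), which is towards world +y. The loaf's top is at (418,185), the jar at (260,130), the roll at (322,143) and the brush at (328,303).

```bash
python3 - <<'E'
from h import *
f=r.grab_frame("top");im=f["image"]
cv2.imwrite("pics/topz.png",cv2.resize(im[140:300,190:480],None,fx=2.7,fy=2.7,interpolation=cv2.INTER_CUBIC)[:,:,::-1])
for u,v in((443,160),(458,250),(226,280),(219,189)):print("board",onz(f,u,v,.018).round(3))
for u,v in((212,193),(219,272),(230,192),(238,271)):print("stop",onz(f,u,v,.078).round(3))
u,v,w,x=379.8, 156.1, 447.7, 227.8
for u,v in((418,185),(388,185),(449,185),(418,156),(418,214)):print("looptop",onz(f,u,v,.208).round(3))
for n,u,v,z in(("jar",260,128,.085),("jarb",266,142,.01),("roll",321,143,.025),("brush",272,303,.01),("b",384,301,.01)):print(n,onz(f,u,v,z).round(3))
E
```

```text
board [ 0.689 -0.143  0.018]
board [ 0.526 -0.161  0.018]
board [0.482 0.256 0.018]
board [0.649 0.269 0.018]
stop [0.633 0.264 0.078]
stop [0.498 0.251 0.078]
stop [0.633 0.232 0.078]
stop [0.499 0.219 0.078]
looptop [ 0.614 -0.064  0.208]
looptop [ 0.615 -0.023  0.208]
looptop [ 0.612 -0.105  0.208]
looptop [ 0.654 -0.066  0.208]
looptop [ 0.574 -0.062  0.208]
jar [0.742 0.179 0.085]
jarb [0.738 0.182 0.01 ]
roll [0.728 0.077 0.025]
brush [0.439 0.174 0.01 ]
b [ 0.439 -0.027  0.01 ]
```

View pics/topz.png

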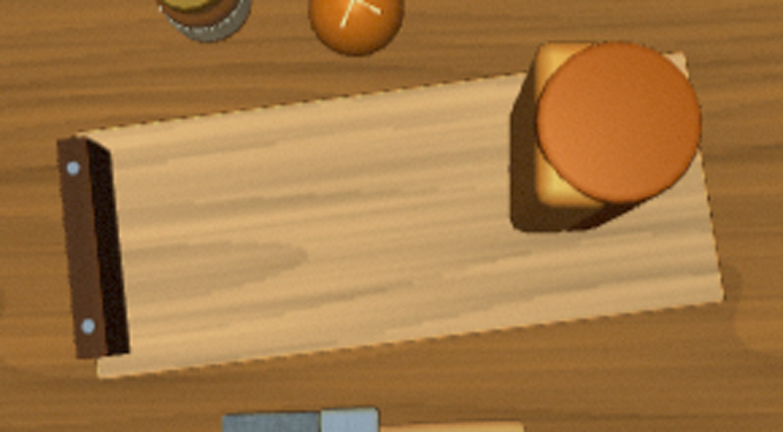

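Call:
send_rows(plan=[[0, -2, 0, 9.6, 0.4], [0, -2, 0, 9.6, 0.4], [0, -1.5, 0, 9.6, 0.4], [0, 0, 0, 9.6, 0.4], [0, 0, 0, 9.6, 0.4], [0, 0, 0, 9.6, 0.4], [0, 0, 0, 9.6, 0.4], [0, 0, 0, 0, 0.4]])

```text
clock: 1.65
tcp_pos: [0.1927, 0.6469, 0.3003]
orientation: [-1.569, -0.086, 0.086]
contact_force: [0.2, -0.1, -1.1]
grip_width: 0.0343
```

Call:
send_rows(plan=[[3, 0, -5, 0, 0.4], [3, 0, -5, 0, 0.4], [3, 0, -5, 0, 0.4], [3, 0, -5, 0, 0.4], [3, 0, -5, 0, 0.4], [3, 0, -5, 0, 0.4], [3, 0, -5, 0, 0.4], [3, 0, -5, 0, 0.4], [3, 0, -5, 0, 0.4], [3, 0, -5, 0, 0.4], [3, 0, -5, 0, 0.4], [1.4, 0, -5, 0, 0.4]])

```text
clock: 3.15
tcp_pos: [0.601, 0.0859, 0.3004]
orientation: [-1.569, -0.089, 0.088]
contact_force: [0.2, -0.7, 0.2]
grip_width: 0.0342
```

Call:
send_rows(plan=[[0, 0, -5, 0, 0.4], [0, 0, -5, 0, 0.4], [0, 0, -5, 0, 0.4], [0, 0, -5, 0, 0.4], [0, 0, -5, 0, 0.4], [0, 0, -4, 0, 0.4], [0, 0, 0, 0, 0.4]])

```text
clock: 4.03
tcp_pos: [0.6298, -0.2056, 0.3005]
orientation: [-1.572, -0.082, 0.083]
contact_force: [0.1, 0.0, 0.3]
grip_width: 0.0344
```

```bash
python3 - <<'E'
from h import *
o=r.get_obs();print(o["clock"],o["tcp_pos"],o["joints"].round(2));print(R.from_rotvec(o["orientation"]).as_matrix().round(3))
f=r.grab_frame("side");cv2.imwrite("pics/side1.png",f["image"][:,:,::-1])
E
```

```text
4.025 [ 0.62984975 -0.20560334  0.3004765 ] [-0.21  0.47  0.62  1.55 -0.28  1.21  0.57]
[[ 0.994 -0.    -0.105]
 [ 0.105 -0.002  0.994]
 [-0.    -1.    -0.002]]
```

View pics/side1.png

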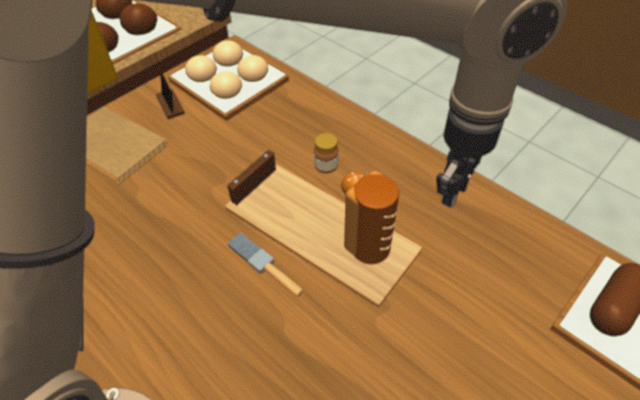

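The arm is clear of the loaf, behind its crown, with the gripper at (450,190). I'll lower it and approach.

Call:
send_rows(plan=[[0, 3, 0, 0, 0.4], [0, 3, 0, 0, 0.4], [0, 3, 0, 0, 0.4], [0, 0.5, 2, 0, 0.4], [0, 0, 2, 0, 0.4], [0, 0, 2, 0, 0.4], [0, 0, 1, 0, 0.4], [0, 0, 0.5, 0, 0.4], [0, 0, 0.5, 0, 0.4], [0, 0, 0.5, 0, 0.4], [0, 0, 0.5, 0, 0.4], [0, 0, 0.5, 0, 0.4]])

```text
clock: 5.58
tcp_pos: [0.6206, -0.1067, 0.2054]
orientation: [-1.57, -0.084, 0.084]
contact_force: [-0.0, -1.2, 0.9]
grip_width: 0.0343
```

```bash
python3 - <<'E'
from h import *
o=r.get_obs();print(o["clock"],o["tcp_pos"],o["contact_force"])
f=r.grab_frame("side");a=f["image"][100:320,200:500]
f=r.grab_frame("top");b=f["image"][100:320,200:500]
cv2.imwrite("pics/s2.png",cv2.resize(np.hstack([a,b]),None,fx=1.33,fy=1.33)[:,:,::-1])
E
```

```text
5.575 [ 0.62058443 -0.10671078  0.20536382] [-0.04510012 -1.23934844  0.91302773]
```

View pics/s2.png

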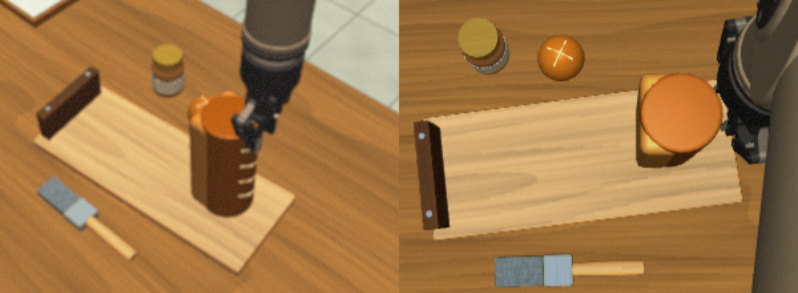

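The fingers are just touching the crown and the loaf still stands. I'll push 3.6 cm and check that it tips instead of sliding.

Call:
send_rows(plan=[[0, 0, 0.5, 0, 0.4], [0, 0, 0.5, 0, 0.4], [0, 0, 0.5, 0, 0.4], [0, 0, 0.5, 0, 0.4], [0, 0, 0.5, 0, 0.4], [0, 0, 0.5, 0, 0.4], [0, 0, 0.6, 0, 0.4]])

```text
clock: 6.55
tcp_pos: [0.6166, -0.0702, 0.2052]
orientation: [-1.569, -0.085, 0.085]
contact_force: [0.6, -0.4, -1.1]
grip_width: 0.0342
```

```bash
python3 - <<'E'
from h import *
f=r.grab_frame("side");a=f["image"][100:320,200:500]
f=r.grab_frame("top");b=f["image"][100:320,200:500]
cv2.imwrite("pics/s3.png",cv2.resize(np.hstack([a,b]),None,fx=1.33,fy=1.33)[:,:,::-1])
E
```

```text
(no output)
```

View pics/s3.png

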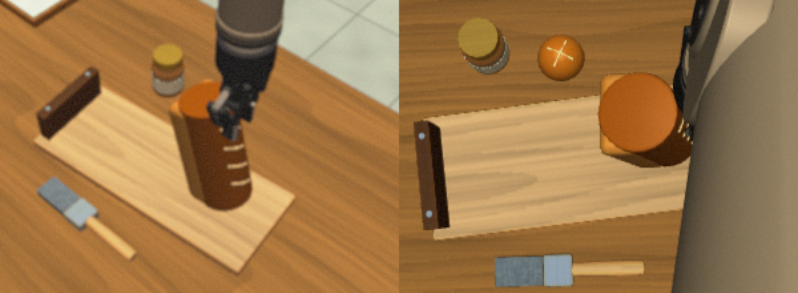

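It is tipping without sliding. I'll keep pushing past the balance point.

Call:
send_rows(plan=[[0, 0, 0.6, 0, 0.4], [0, 0, 0.6, 0, 0.4], [0, 0, 0.6, 0, 0.4], [0, 0, 0.6, 0, 0.4], [0, 0, 0.6, 0, 0.4], [0, 0, 0.6, 0, 0.4], [0, 0, 0, 0, 0.4], [0, 0, 0, 0, 0.4], [0, 0, 0, 0, 0.4]])

```text
clock: 7.78
tcp_pos: [0.6129, -0.0352, 0.2053]
orientation: [-1.569, -0.085, 0.084]
contact_force: [-0.2, 0.2, -0.4]
grip_width: 0.0343
```

```bash
python3 - <<'E'
from h import *
f=r.grab_frame("side");a=f["image"][100:320,200:500]
f=r.grab_frame("top");b=f["image"][100:320,200:500]
cv2.imwrite("pics/s4.png",cv2.resize(np.hstack([a,b]),None,fx=1.33,fy=1.33)[:,:,::-1])
E
```

```text
(no output)
```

View pics/s4.png

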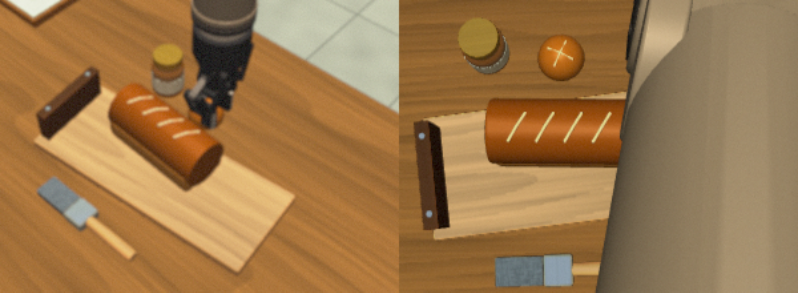

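The loaf is lying crust up, pointing at about the far half of the stop and a few degrees off the board's axis. I'll back off behind it and measure.

Call:
send_rows(plan=[[0, 0, -4, 0, 0.6], [0, 0, -4, 0, 0.6], [0, 0, -4, 0, 0.6], [0, 0, -4, 0, 0.6], [0, 0, 0, 0, 0.6]])

```text
clock: 8.5
tcp_pos: [0.6292, -0.1988, 0.2056]
orientation: [-1.572, -0.08, 0.08]
contact_force: [-0.1, 0.3, 0.1]
grip_width: 0.0511
```

```bash
cat >> h.py <<'E'
C=np.array([.5865,.055]);D=np.array([-.105,.9945]);Y=np.array([-.9945,-.105])
def bd(p):
    q=np.array(p)[:2]-C;return (np.array([q@D,q@Y])*1000).round(1)
E
python3 - <<'E'
from h import *
o=r.get_obs();print(o["clock"],o["tcp_pos"],bd(o["tcp_pos"]))
f=r.grab_frame("side");cv2.imwrite("pics/sz5.png",cv2.resize(f["image"][140:300,220:440],None,fx=3.6,fy=3.6,interpolation=cv2.INTER_CUBIC)[:,:,::-1])
f=r.grab_frame("top");cv2.imwrite("pics/tz5.png",cv2.resize(f["image"][140:300,190:480],None,fx=2.7,fy=2.7,interpolation=cv2.INTER_CUBIC)[:,:,::-1])
print(r.recognise("top","loaf")[:1])
E
```

```text
8.5 [ 0.62924464 -0.19881815  0.20561841] [-256.9  -15.9]
[{'rect': [265.4, 170.8, 378.8, 226.0], 'p': 0.69}]
```

View pics/tz5.png

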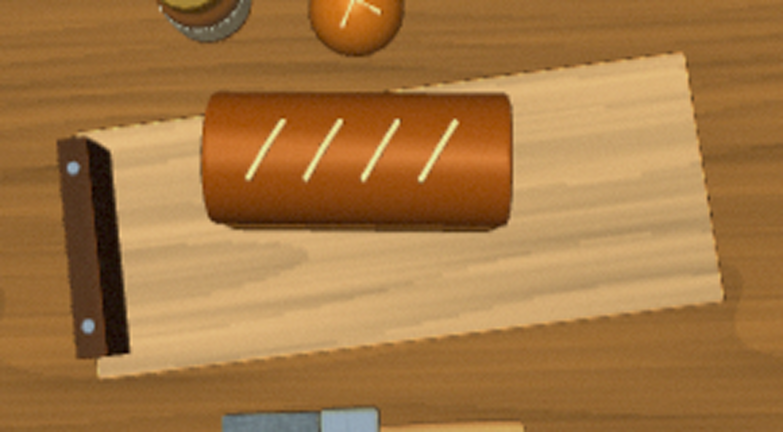

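View pics/sz5.png

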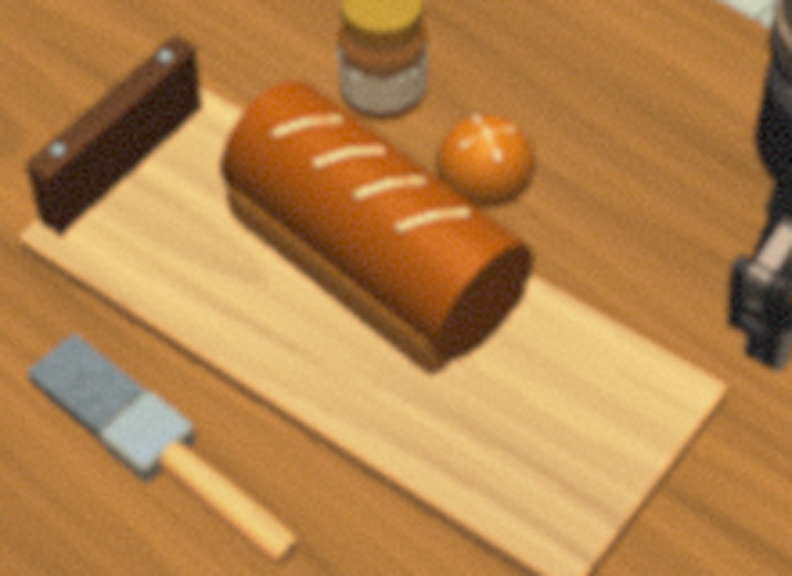

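```bash
python3 - <<'E'
from h import *
f=r.grab_frame("top")
P=lambda u,v,z:onz(f,190+u/2.7,140+v/2.7,z)
for n,u,v,z in(("stopend topside",206,93,.06),("rear topside",511,95,.06),("stopend lowside",208,222,.06),("rear low",510,226,.06),("base corner stop",228,229,.02),("base corner rear",495,231,.02),("stop inner bottom",113,155,.018),("s",130,352,.018)):
    p=P(u,v,z);print(n,p.round(3),bd(p))
E
```

```text
stopend topside [0.665 0.173 0.06 ] [108.9 -90.8]
rear topside [ 0.657 -0.024  0.06 ] [-85.8 -62.2]
stopend lowside [0.581 0.172 0.06 ] [117.2  -7.2]
rear low [ 0.573 -0.02   0.06 ] [-73.1  20.9]
base corner stop [0.58  0.166 0.02 ] [111.1  -5. ]
base corner rear [ 0.573 -0.013  0.02 ] [-66.2  20.1]
stop inner bottom [0.633 0.245 0.018] [184.1 -66.1]
s [0.499 0.233 0.018] [186.6  68.2]
```

In the board frame the loaf's middle is at about (17, -35) mm, with a yaw error of about 8.4°. It lies on its base but near the -y limit. I'll first nudge it sideways with shut fingers, coming down in the gap between it and the jar and roll at about (75, -112). The tips go to 48 mm height so the gripper body clears the crust.

Call:
send_rows(plan=[[1, 0, 4, 0, 0], [1, 0, 4, 0, 0], [1, 0, 4, 0, 0], [1, 0, 4, 0, 0], [1, 0, 4, 0, 0], [1, 0, 4, 0, 0], [1, 0, 4, 0, 0], [1, 0, 4, 0, 0], [1.6, 0, 1.2, 0, 0], [0, 3, 0, 0, 0], [0, 3, 0, 0, 0], [0, 0, 0, 0, 0]])

```text
clock: 10.2
tcp_pos: [0.6874, 0.1482, 0.1427]
orientation: [-1.569, -0.082, 0.091]
contact_force: [-0.5, -0.5, 0.4]
grip_width: 0.0003
```

```bash
python3 - <<'E'
from h import *
o=r.get_obs();print(o["clock"],o["tcp_pos"],bd(o["tcp_pos"]),o["grip_width"])
f=r.grab_frame("side");a=f["image"][100:320,200:500]
f=r.grab_frame("top");b=f["image"][100:320,200:500]
cv2.imwrite("pics/s6.png",cv2.resize(np.hstack([a,b]),None,fx=1.33,fy=1.33)[:,:,::-1])
E
```

```text
10.2 [0.6873878  0.14820602 0.14271594] [  82.1 -110.1] 0.00026981064733830107
```

View pics/s6.png

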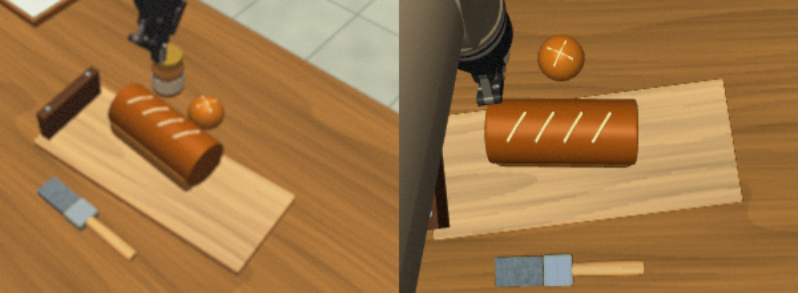

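The fingers are above the gap behind the loaf at about (487,92) in the right half, with the jar hidden under the wrist. I'll shift slightly and come down.

Call:
send_rows(plan=[[0.2, 0, -0.9, 0, 0], [0, 2, 0, 0, 0], [0, 2, 0, 0, 0], [0, 2, 0, 0, 0], [0, 2, 0, 0, 0], [0, 0, 0, 0, 0]])

```text
clock: 11.05
tcp_pos: [0.6911, 0.1378, 0.0626]
orientation: [-1.57, -0.082, 0.088]
contact_force: [-0.2, 0.6, -0.5]
grip_width: -0.0
```

```bash
python3 - <<'E'
from h import *
o=r.get_obs();print(o["clock"],o["tcp_pos"],bd(o["tcp_pos"]),o["contact_force"])
f=r.grab_frame("side");a=f["image"][130:290,220:440]
cv2.imwrite("pics/s7.png",cv2.resize(a,None,fx=3.5,fy=3.5)[:,:,::-1])
E
```

```text
11.05 [0.69113556 0.13775027 0.06258864] [  71.3 -112.7] [-0.22205062  0.6179937  -0.48014156]
```

View pics/s7.png

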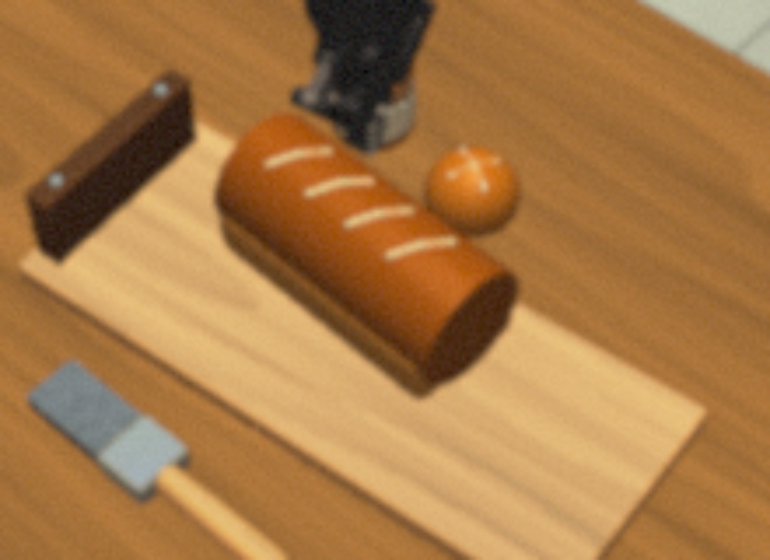

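The fingers are down in the gap behind the loaf at (370,130), clear of the roll and the jar. I'll push towards board +y.

Call:
send_rows(plan=[[-0.3, 0, 0, 0, 0], [-0.3, 0, 0, 0, 0], [-0.3, 0, 0, 0, 0], [-0.3, 0, 0, 0, 0], [-0.3, 0, 0, 0, 0], [-0.3, 0, 0, 0, 0], [-0.3, 0, 0, 0, 0], [-0.3, 0, 0, 0, 0], [0, 0, 0, 0, 0]])

```text
clock: 12.22
tcp_pos: [0.6687, 0.1354, 0.0654]
orientation: [-1.569, -0.085, 0.085]
contact_force: [1.3, 2.0, 0.2]
grip_width: 0.0002
```

```bash
python3 - <<'E'
from h import *
o=r.get_obs();print(o["clock"],o["tcp_pos"],bd(o["tcp_pos"]),o["contact_force"])
f=r.grab_frame("side");a=f["image"][130:290,220:440]
f=r.grab_frame("top");b=f["image"][130:290,220:440]
cv2.imwrite("pics/s8.png",cv2.resize(np.hstack([a,b]),None,fx=1.8,fy=1.8)[:,:,::-1])
E
```

```text
12.225 [0.66871493 0.13541337 0.0654244 ] [ 71.3 -90.2] [1.28234686 2.0244255  0.24406196]
```

View pics/s8.png

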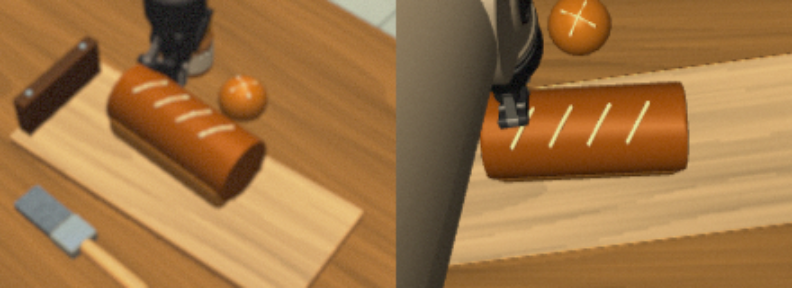

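```bash
python3 - <<'E'
from h import *
f=r.grab_frame("top");o=r.get_obs();M=R.from_rotvec(o["orientation"]).as_matrix();t=o["tcp_pos"]
im=f["image"].copy()
for s in(-.0145,.0145):
  for zz in(-.011,.011):
    for yy in(.014,-.03):
      p=proj(f,t+M@[s,yy,zz]);cv2.circle(im,tuple(int(x) for x in p),1,(0,255,0) if yy>0 else (0,0,255),-1)
cv2.imwrite("pics/tz9.png",cv2.resize(im[130:290,220:440],None,fx=3.5,fy=3.5,interpolation=cv2.INTER_CUBIC)[:,:,::-1])
f=r.grab_frame("side");cv2.imwrite("pics/sz9.png",cv2.resize(f["image"][130:290,220:440],None,fx=3.5,fy=3.5,interpolation=cv2.INTER_CUBIC)[:,:,::-1])
print(o["joints"].round(2),o["contact_force"])
E
```

```text
[-0.61  0.73  0.47  1.69 -0.43  0.83  0.16] [0.87829017 0.8452162  0.01974908]
```

View pics/tz9.png

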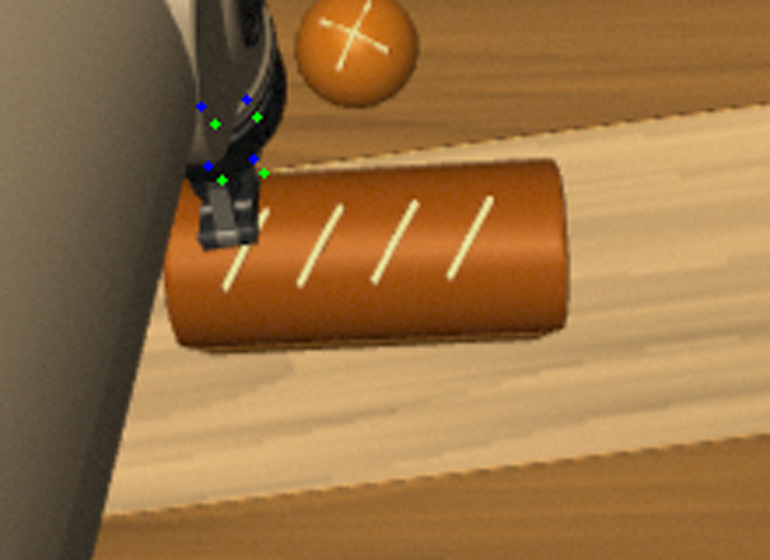

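View pics/sz9.png

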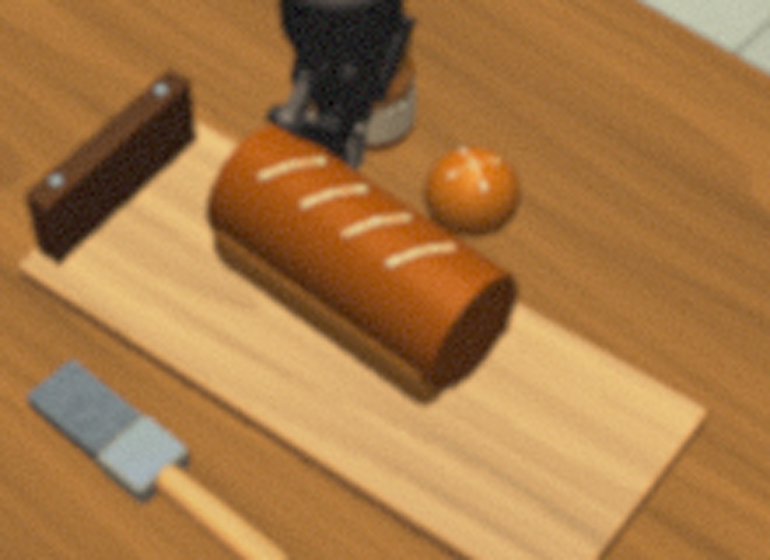

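The knuckle links reach over the crown towards -tool x and may brush it, since the TCP rose 3 mm. The force is small. I'll back off, rise and turn the tool 90° so the links run beside the loaf.

Call:
send_rows(plan=[[0.8, 0, 0, 0, 0], [0.7, 0, 0, 0, 0], [0, -3, 0, 0, 0], [0, -3, 0, 10, 0], [0, 0, 0, 10, 0], [0, 0, 0, 10, 0], [0, 0, 0, 10, 0], [0, 0, 0, 10, 0], [0, 0, 0, 10, 0], [0, 0, 0, 10, 0], [0, 0, 0, 10, 0], [0, 0, 0, 10, 0]])

```text
clock: 13.92
tcp_pos: [0.684, 0.1369, 0.1251]
orientation: [-1.257, 1.133, -1.133]
contact_force: [-0.6, -0.5, 0.8]
grip_width: -0.0003
```

Call:
send_rows(plan=[[0, 0, 0, 0, 0], [0, 2, 0, 0, 0], [0, 2, 0, 0, 0], [0, 2, 0, 0, 0], [0, 0, 0, 0, 0]])

```text
clock: 14.55
tcp_pos: [0.6822, 0.1367, 0.0626]
orientation: [-1.262, 1.132, -1.127]
contact_force: [0.9, -0.4, -0.5]
grip_width: 0.0
```

```bash
python3 - <<'E'
from h import *
o=r.get_obs();print(o["clock"],o["tcp_pos"],bd(o["tcp_pos"]),o["contact_force"]);print(R.from_rotvec(o["orientation"]).as_matrix().round(3))
f=r.grab_frame("side");a=f["image"][130:290,220:440]
f=r.grab_frame("top");b=f["image"][130:290,220:440]
cv2.imwrite("pics/s10.png",cv2.resize(np.hstack([a,b]),None,fx=1.8,fy=1.8)[:,:,::-1])
E
```

```text
14.55 [0.68219518 0.13674787 0.0625738 ] [  71.3 -103.8] [ 0.94046885 -0.37702543 -0.52283262]
[[ 0.108 -0.004  0.994]
 [-0.994 -0.001  0.108]
 [ 0.    -1.    -0.004]]
```

View pics/s10.png

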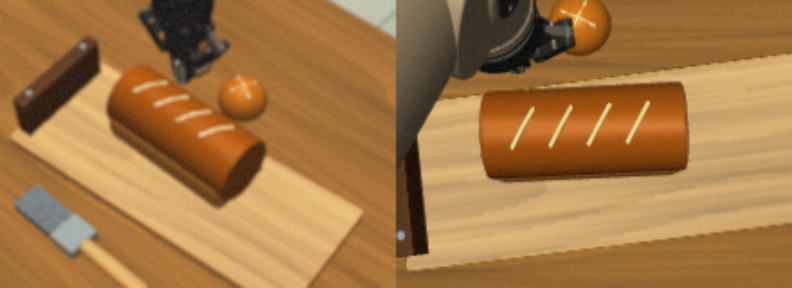

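Call:
send_rows(plan=[[0, 0, -0.6, 0, 0], [0, 0, -0.6, 0, 0], [0, 0, -0.3, 0, 0], [0, 0, -0.3, 0, 0], [0, 0, -0.3, 0, 0], [0, 0, -0.3, 0, 0], [0, 0, -0.3, 0, 0], [0, 0, -0.3, 0, 0], [0, 0, 0, 0, 0]])

```text
clock: 15.78
tcp_pos: [0.6536, 0.1334, 0.0652]
orientation: [-1.259, 1.13, -1.129]
contact_force: [1.5, 0.7, 0.3]
grip_width: 0.0001
```

```bash
cat >> h.py <<'E'
def look(n):
    o=r.get_obs();print(o["clock"],bd(o["tcp_pos"]),o["tcp_pos"][2].round(4),o["contact_force"].round(1))
    f=r.grab_frame("side");a=f["image"][130:290,220:440]
    f=r.grab_frame("top");b=f["image"][130:290,220:440]
    cv2.imwrite(f"pics/{n}.png",cv2.resize(np.hstack([a,b]),None,fx=1.8,fy=1.8,interpolation=cv2.INTER_CUBIC)[:,:,::-1])
    return f
def P(f,u,v,z):
    p=onz(f,220+(u-396)/1.8,130+v/1.8,z);return bd(p)
E
python3 -c "
from h import *
look('s11')"
```

```text
15.775 [ 71.  -74.9] 0.0652 [1.5 0.7 0.3]
```

View pics/s11.png

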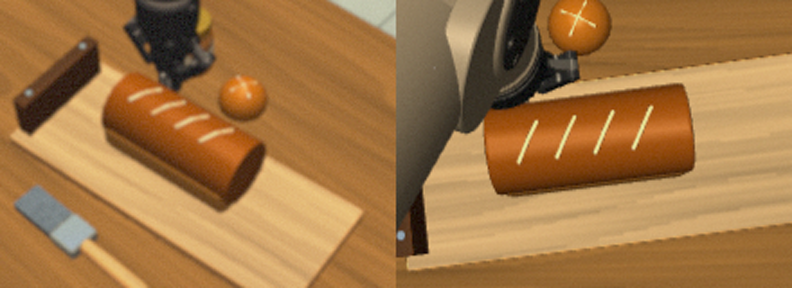

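```bash
python3 - <<'E'
from h import *
f=r.grab_frame("top")
for q in((488,112),(684,84),(496,192),(692,174)):print(P(f,*q,.06))
E
```

```text
[104.1 -58.4]
[-86.6 -59.4]
[105.4  19.5]
[-81.7  27.1]
```

The loaf is now nearly aligned: middle at about (10, -18) mm, yaw about -2°. I'll move around to the rear end and turn back for a two-finger push along the board.

Call:
send_rows(plan=[[0, 0, 0.8, 0, 0], [0, 0, 0.7, 0, 0], [0, -3, 0, 0, 0], [0, -3, 0, 0, 0.6], [0, -3, 0, 0, 0.6], [4, 0, -1.5, 0, 0.6], [4, 0, -1.5, 0, 0.6], [4, 0, -1.5, 0, 0.6], [4, 0, -1.5, 0, 0.6], [4.1, 0, -1.2, 0, 0.6], [0, 0, 0, 0, 0.6]])

```text
clock: 17.3
tcp_pos: [0.618, -0.0775, 0.1561]
orientation: [-1.257, 1.133, -1.136]
contact_force: [0.6, -0.1, 0.5]
grip_width: 0.0512
```

Call:
send_rows(plan=[[0, 0, 0, -10, 0.6], [0, 0, 0, -10, 0.6], [0, 0, 0, -10, 0.6], [0, 0, 0, -10, 0.6], [0, 0, 0, -10, 0.6], [0, 0, 0, -10, 0.6], [0, 0, 0, -10, 0.6], [0, 0, 0, -10, 0.6], [0, 0, 0, -10, 0.6], [0, 0, 0, 0, 0.6]])

```text
clock: 18.55
tcp_pos: [0.6194, -0.0718, 0.1553]
orientation: [-1.568, -0.084, 0.084]
contact_force: [-1.2, 0.6, -0.2]
grip_width: 0.0511
```

```bash
python3 - <<'E'
from h import *
look('s12')
o=r.get_obs();print(R.from_rotvec(o["orientation"]).as_matrix().round(3),o["grip_width"])
E
```

```text
18.55 [-129.5  -19.4] 0.1553 [-1.2  0.6 -0.2]
[[ 0.995 -0.    -0.105]
 [ 0.105  0.     0.995]
 [-0.    -1.     0.   ]] 0.05139719786043654
```

View pics/s12.png

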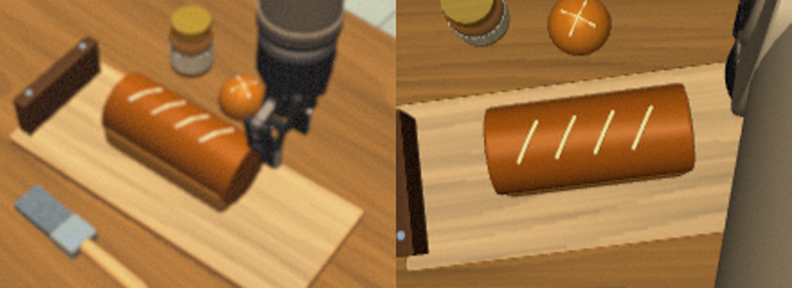

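The gripper is behind the rear end, and the jar and roll look unmoved. I'll lower it and push.

Call:
send_rows(plan=[[0, 3, 0, 0, 0.6], [0, 3, 0, 0, 0.6], [0, 3.3, 0, 0, 0.6], [0, 0, 1, 0, 0.6], [0, 0, 1, 0, 0.6], [0, 0, 0.6, 0, 0.6], [0, 0, 0.6, 0, 0.6], [0, 0, 0.6, 0, 0.6], [0, 0, 0.6, 0, 0.6], [0, 0, 0.6, 0, 0.6], [0, 0, 0.6, 0, 0.6], [0, 0, 0.6, 0, 0.6]])

```text
clock: 20.15
tcp_pos: [0.6122, -0.0105, 0.0623]
orientation: [-1.569, -0.085, 0.085]
contact_force: [0.3, -3.4, 2.9]
grip_width: 0.0513
```

```bash
python3 -c "
from h import *
look('s13')"
```

```text
20.15 [-67.9 -18.7] 0.0623 [ 0.3 -3.4  2.9]
```

View pics/s13.png

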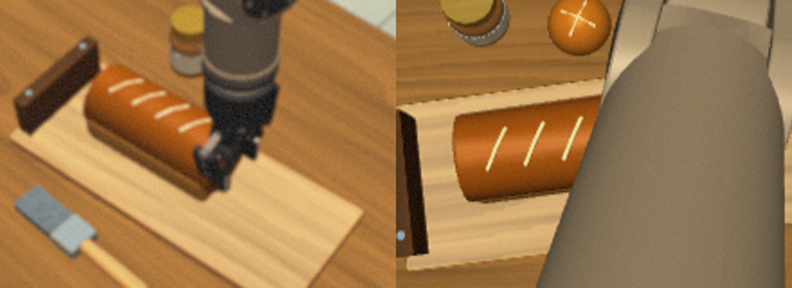

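The loaf slides and stays aligned, with about 5 cm still to go.

Call:
send_rows(plan=[[0, 0, 0.6, 0, 0.6], [0, 0, 0.6, 0, 0.6], [0, 0, 0.6, 0, 0.6], [0, 0, 0.6, 0, 0.6], [0, 0, 0.6, 0, 0.6], [0, 0, 0.6, 0, 0.6], [0, 0, 0.4, 0, 0.6], [0, 0, 0.3, 0, 0.6], [0, 0, 0.3, 0, 0.6]])

```text
clock: 21.38
tcp_pos: [0.6073, 0.0351, 0.0623]
orientation: [-1.569, -0.085, 0.085]
contact_force: [0.1, -2.2, -2.4]
grip_width: 0.0515
```

```bash
python3 -c "
from h import *
look('s14')"
```

```text
21.375 [-22.  -18.5] 0.0623 [ 0.1 -2.2 -2.4]
```

View pics/s14.png

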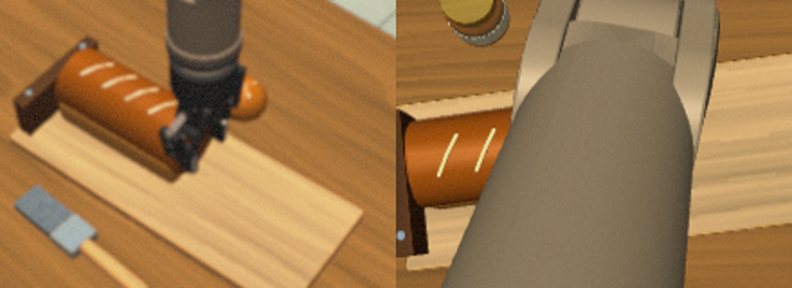

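Close to the stop. I'll creep forward until the force rises.

Call:
send_rows(plan=[[0, 0, 0.3, 0, 0.6], [0, 0, 0.2, 0, 0.6], [0, 0, 0.1, 0, 0.6], [0, 0, 0, 0, 0.6]])

```text
clock: 21.98
tcp_pos: [0.6068, 0.0411, 0.0624]
orientation: [-1.569, -0.085, 0.085]
contact_force: [-0.1, -1.6, 0.3]
grip_width: 0.0511
```

Call:
send_rows(plan=[[0, 0, 0.1, 0, 0.6], [0, 0, 0.1, 0, 0.6], [0, 0, 0.1, 0, 0.6], [0, 0, 0.1, 0, 0.6]])

```text
clock: 22.48
tcp_pos: [0.6061, 0.0414, 0.0624]
orientation: [-1.573, -0.083, 0.083]
contact_force: [0.7, -11.7, 0.3]
grip_width: 0.0512
```

The force has jumped to 12 N with the TCP stopped, so the loaf is against the stop. I'll give it one small seating push, then back off.

Call:
send_rows(plan=[[0, 0, 0.1, 0, 0.6], [0, 0, 0.1, 0, 0.6], [0, 0, 0, 0, 0.6], [0, 0, -0.5, 0, 0.6], [0, 0, -2, 0, 0.6], [0, 0, -4, 0, 0.6], [0, 0, -5, 0, 0.6], [0, -3, -5, 0, 0.6], [0, -4, -5, 0, 0.6], [0, 0, 0, 0, 0.6]])

```text
clock: 23.72
tcp_pos: [0.6305, -0.1734, 0.1354]
orientation: [-1.574, -0.084, 0.073]
contact_force: [1.1, 0.9, 0.3]
grip_width: 0.0512
```

```bash
python3 - <<'E'
from h import *
f=look('s15')
cv2.imwrite("pics/tz15.png",cv2.resize(f["image"][100:320,190:480],None,fx=2.7,fy=2.7,interpolation=cv2.INTER_CUBIC)[:,:,::-1])
for n in("jar","roll","brush"):print(n,r.recognise("top",n)[:1])
E
```

```text
23.725 [-231.7  -19.8] 0.1354 [1.1 0.9 0.3]
jar [{'rect': [242.3, 113.6, 285.6, 157.2], 'p': 0.9}]
roll [{'rect': [305.5, 128.5, 338.6, 160.6], 'p': 0.79}]
brush [{'rect': [272.9, 290.9, 384.3, 314.9], 'p': 0.97}]
```

View pics/s15.png

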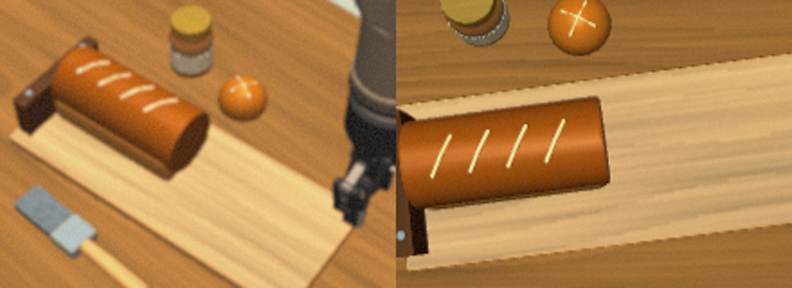

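View pics/tz15.png

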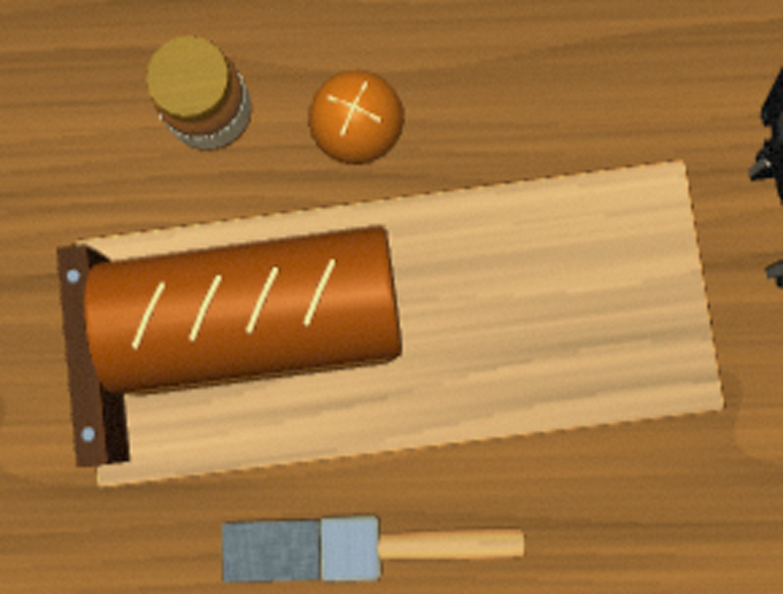

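The loaf is flush against the stop along its left edge at (88–105, 265–390), parallel to the board, and the jar, roll and brush are in their original places. One numeric check, then I'll hand in.

```bash
python3 - <<'E'
from h import *
f=r.grab_frame("top")
for u,v in((386,228),(401,356),(92,264),(104,388)):print(bd(onz(f,190+u/2.7,100+v/2.7,.06)))
o=r.get_obs();print(o["clock"],abs(o["qvel"]).max(),o["contact_force"].round(1));print(r.hand_in())
E
```

```text
[ -4.5 -57.1]
[-3.1 25.6]
[187.5 -59.9]
[188.   20.9]
24.025 0.00987362416229796 [ 0.7 -0.   0.1]
the job is handed in; nothing more can be done
None
```

The loaf now lies crust up along the board with its end flush against the stop, and I handed the job in at about 24 s. I was given no verdict.

**What I did:** I tipped the loaf over with two fingertips high on the crown. It landed about 8° off the board's line, with its middle 35 mm off the centre line. I nudged it sideways with shut fingers to straighten it, then pushed its rear end until the force jumped to about 12 N at the stop. After a small seating push I backed the arm clear.

**Last checks, from the top camera in the board frame:**

| What | Measured | Should be |
|---|---|---|
| Rear end of loaf | about -4 mm | -5 mm when flush |
| Stop end of loaf | about 187.5 mm | 185 mm when flush (over by about the 2 mm calibration error) |
| Loaf middle off the centre line | about -18 mm | within 40 mm |
| Loaf angle to the board | about 1° | within 0.1 rad (5.7°) |

- **Jar, roll and brush:** they show no visible movement. Their detection boxes shifted by only 1 to 4 pixels, at most about 5 mm and probably detector noise.
- **Robot:** it was clear of everything at hand-in, with the force reading near zero.
- **Off plan:** during the first sideways nudge the gripper's knuckle links reached over the crust, and the tool rose about 3 mm at only about 2 N. I turned the tool 90° and finished the nudge that way. The tool rose about 3 mm again, so the links may not have been the cause.

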